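Clear the tube and lift the lens blank with tongs

ROBOT

A 6-joint arm with a two-finger parallel gripper is mounted at the origin on the work surface. World frame = base frame: x ahead of the robot, y to its left, z up, the work surface at z = 0. Lengths are in mm, angles in rad, forces in N, time in s.
With the tool pointing down it reaches from about 300 to 775 mm from the base axis. Payload 14.6 kg.
Tool frame: the origin (TCP) lies at the very end of the fingers, on their centre line; the grasp point (between the pads) lies 19 mm behind it; z points along the fingers, y is the line along which they close (so a half turn about z gives the same grasp; the last joint's range is limited). The gripper opens to 94 mm and grips with 3 to 60 N. Pads are 16 mm wide; open, the fingers measure 119 mm over their backs; the gripper's body (75 mm by 177 mm) begins 78 mm behind the grasp point.
Start: joints at [-1.383, 0.3, 1.521, -0, 1.321, -0.067], TCP at [138.622, -532.234, 205.446] pointing down, gripper open.
Joint ranges: [-3.03, 3.03], [-0.79, 2.21], [0.23, 2.52], [-1.04, 4.18], [0, 3.07], [-2.55, 2.55]. Speed limits (rad/s): [2.22, 2.22, 2.57, 3.14, 3.14, 3.14].

INTERFACE

Orientations are given as [roll, pitch, yaw] about the fixed x, y, z axes, in that order (R = Rz(yaw) Ry(pitch) Rx(roll)).
In Python, from cell import manip gives the robot as it stands.
- The arm moves only by the tool servo_tool, never from a script. Its argument "motion" is a list that holds one entry, the list of rows, each a list of 7 numbers: the shift along the world's x, y, z as a fraction of full scale, then the turn, a rotation vector about the world's x, y, z as a fraction of full scale, then the closure, from 0 (fully open) to 1 (shut). In form: [[[x, y, z, rx, ry, rz, gripper], ...]]. A call has 1 to 10 rows; each row is the pose to reach, as a shift and turn from the pose commanded when the call began, turning the shorter way round; what a row does not reach only later rows make up. Full scale, the value 1, is 0.5 m for a shift and pi rad for a turn. A row lasts 1/10 s, in which the tool goes at most 50 mm and 8.59 degrees, less where a joint would pass 70% of its speed; a pose out of reach is approached as far as the arm can. A call with a number of a shift or a turn outside -1 to 1 is refused whole. A call with a gripper value outside its range is refused whole. The fingers move at their own pace and stop on an object; "newtons" is the grip in N (left out, the last holds). Time passes only in rows, so rows that repeat a pose let the fingers close. It gives the time, the measured TCP pose, the force, the opening and the grip force at its end, in the units of the state.
- manip.read_state(): the state, without advancing time (a new reading comes with each control period).
- manip.camera(name): name is "side" or "top" or "wrist"; returns a dict with "frame" (420x560x3 uint8, red, green, blue), "range_z" (420x560 float32, mm along the optical axis (not along the pixel's ray), 0 where there is no reading), "vfov" (degrees; the focal length in pixels is half the picture's height over the tangent of half this angle, whatever the lens; pixels are square), "cx", "cy" (the principal point, pixels), "cam_to_world" (4x4, takes a point from camera to world coordinates). Camera axes: x right, y down, z forward; pixel columns grow to the right and rows downward; lengths in mm; the calibration is good to about 2 mm. A picture is of the moment at which its call begins.
- manip.sign_off(): hands the job in; it is judged then, once.
The state is a dict: "clock": time; "joints": joint angles; "qd": joint speeds; "effort": joint torques, N m; "eef_pos": TCP position; "eef_rot": TCP orientation; "wrist_force": force on the tool from outside, world axes, zero at the start; "moment": the same for the moment, N m; "finger_gap": finger opening in mm; "finger_force": force on a finger pad.
Only numpy, scipy, OpenCV 4.12 (cv2) and the standard library are available. Lean on these libraries where they do the work, as an engineer would, in place of code of your own. Each camera call takes 0.05 s, during which the arm holds its last target. There are 200 camera calls.

TASK

The mailing tube lying across the white stock box is in the way: set it on the two tubes in the plywood tray, saddled in the gap between them and in line with them, and let go of it. Then take the spring tongs off their stand, close their jaws on the glass lens blank in the box and lift it to at least 15 cm above the bench; finish while still holding it there in the tongs. The blank may be touched only with the tongs, never with the gripper, and leave the carton, tape core and bottle where they stand.

Things in the scene. Friction and masses are not known exactly. Their poses are not given: they have to be found in the camera images.
- box: Fixed open white stock box, outside 150 (own x) x 140 (own y) x 50 mm high, walls and floor 4 mm. Origin at the centre of its underside, z up. Each wall at the ends of its y axis has a cut-out 34 mm wide, 14 mm deep in its rim, centred at own x = -28 mm; the loose tube starts in these cut-outs, along the box's y.
- tube_c (a point): Centre of the loose cardboard mailing tube with closed ends: diameter 50 mm, length 160 mm, 70 g, its own y along its length (it can roll, so its x and z turn with it). It starts across the box, its centre 68 mm above the bench, lying in the cut-outs.
- tray: Fixed plywood tray, outside 109 (own x) x 178 (own y) x 22 mm high, walls and floor 4 mm; origin at the centre of its underside, z up. It holds two tubes side by side along its y, which fill it. A tube saddled on them has its centre 72 mm above the bench, over the tray's origin.
- low_a_c (a point): Centre of one of the two equal tubes lying in the tray (50 x 160 mm, loose, own y along its length), about 25 mm to the tray's -x side, 29 mm above the bench.
- low_b_c (a point): Centre of the other tube in the tray, about 25 mm to the tray's +x side.
- blank_c (a point): Centre of the lens blank: an upright amber glass disc, diameter 36 mm, height 22 mm, about 55 g, loose on the floor of the box (its centre then 15 mm above the bench), nearer the box's +x side than the tube.
- stand: Fixed grey stand of the tongs: base 90 x 110 x 10 mm, upright plate 24 mm (own x) x 8 mm (own y) rising to 126 mm above the bench. The tongs hang on the plate's top, an arm either side of it; lift them straight up at least 125 mm to come clear. Origin at the centre of its underside, z up.
- tongs_grip (a point): Point midway between the rubber finger grips of the upright spring tongs (120 g, hinge on top, jaws below); z up, y from right arm to left arm, along which they open and close. 102 mm above the bench on the stand. The head's top is 38 mm above it (26 mm wide in y), the hinges 30 mm above, the jaws' lower ends 85 mm below. Grips are 20 x 20 mm, 58 mm over both at rest (60 mm at their lower edge).
- tongs_jaw (a point): Point midway between the jaws, 74 mm below the tongs' grip point, same axes. Each jaw is a V of two rubber plates, 22 mm high (11 mm below to 11 mm above this point), about 32 mm wide along x, which centres the 36 mm blank. Sprung open, about 65 mm between them at the middle and 80 mm over all along y.
- tongs_l: Left arm of the tongs (their +y side), origin at its hinge. Squeezing both grips together along y closes the jaws, 3.8 mm at the jaws per 1 mm at the grips. Sprung open: about 6 N starts them closing, about 9 N when they meet the blank (then about 50 mm over the grips); let out, they open again, so a slight squeeze carries them with jaws still open.
- tongs_r: Right arm of the tongs (their -y side), origin at its hinge; mirror image of the left one, and the two arms always move together.
- carton: Bystander: closed white carton 90 x 120 x 60 mm, origin at the centre of its underside.
- tape: Bystander: upright-axis cardboard tape core, diameter 90 mm, 48 mm high, origin at the centre of its underside.
- bottle: Bystander: white plastic bottle, diameter 56 mm, 140 mm high, origin at the centre of its underside.
Not all that is in view belongs to the job. Leave any orange, red or yellow look-alike of the box alone.

How it is judged:
By the outcome, as a careful person would: the job done as asked, in the order asked, and still so for the second after the job is handed in, while the arm keeps its last pose, push and grip.
It also fails if it takes over 67 s, if anything falls off the work surface, if the arm or the gripper's body presses on something with over 40 N, if the wrist force passes 120 N, or if a joint passes its speed limit or range.

## Working session

There is one attempt and no reset: what is moved stays moved. The work goes in short steps, Python scripts to look and compute and a tool call to move; the robot and the scene stay as the last step left them, time stands still between calls to the robot, and variables do not carry over. Pictures are saved under pics/ and viewed, at most 10 in all, crops included, and the job is handed in when it is done.

Besides the shell and the picture viewer there is one more tool, called after ">>>" as name(argument=value, ...), one argument or row to a line, values as JSON. servo_tool: Moves the arm, as the interface text tells. Its arguments: {"type":"object","properties":{"motion":{"type":"array"},"newtons":{"type":"number"}},"required":["motion"]}

```bash
mkdir -p pics; cat > h.py <<'E'
import numpy as np, cv2
from cell import manip
def cam(n):
    c=manip.camera(n); f=210/np.tan(np.radians(c["vfov"])/2)
    z=c["range_z"]; v,u=np.mgrid[:420,:560]
    P=np.stack([(u-c["cx"])/f*z,(v-c["cy"])/f*z,z,np.ones_like(z)],-1)@np.array(c["cam_to_world"]).T
    P=P[...,:3]; P[z==0]=np.nan
    return c["frame"],P
def save(n,im): cv2.imwrite("pics/"+n,cv2.cvtColor(im,cv2.COLOR_RGB2BGR))
E
python3 - <<'E'
from h import *
for n in("top","side"):
    f,P=cam(n); save(n+"0.png",f); np.savez(n+"0.npz",f=f,P=P)
print(manip.read_state())
E
```

```text
{'clock': 0.1, 'joints': array([-1.38262163e+00,  3.00402078e-01,  1.52148800e+00, -1.06504662e-05,
        1.32070376e+00, -6.65649038e-02]), 'qd': array([ 0.00016617, -0.00109264, -0.00120864,  0.00027848, -0.0007461 ,
        0.00015028]), 'effort': array([ 1.62242497e-03, -5.32643473e+01, -3.53284121e+01,  7.09994417e-02,
        2.34738953e-02, -7.06581886e-05]), 'eef_pos': array([ 138.56749994, -532.0268573 ,  204.96356675]), 'eef_rot': array([-3.14059299e+00, -5.63012639e-05,  2.54742218e-01]), 'wrist_force': array([-0.25318962, -0.14247475, -0.18706047]), 'moment': array([ 0.03504023, -0.04983975,  0.0192885 ]), 'finger_force': 0.0, 'finger_gap': 94.12860109938151}
```

View pics/top0.png

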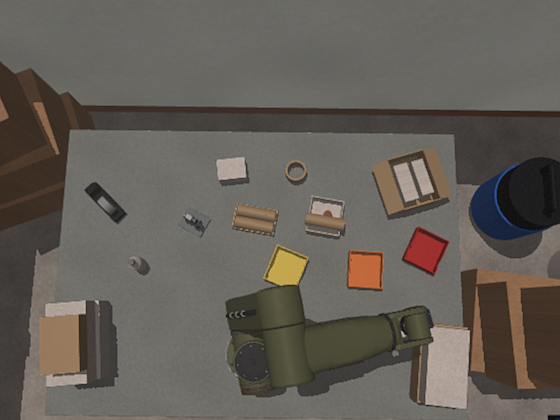

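View pics/side0.png

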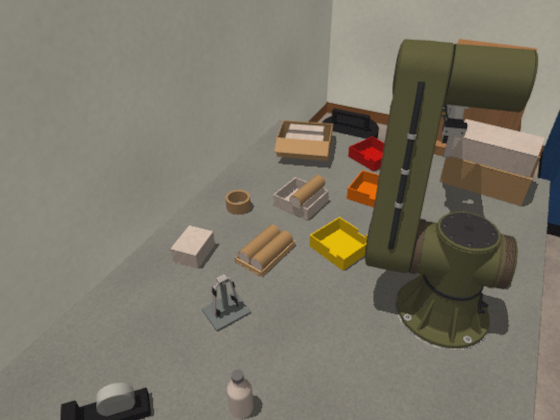

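Both views show the same layout. In the top view the white box is at (325,215) with the loose tube across it at (325,224). The amber blank is at (327,213), the tray with its two tubes at (255,218), and the tongs on their stand at (195,222). Look-alikes for the box are yellow (286,266), orange (365,270), red (425,250) and the brown carton with white contents (412,182). For the tube, they are the two in the tray. I choose the white box with the tube across it, and will check that in one close crop.

```bash
python3 - <<'E'
from h import *
d=np.load("top0.npz");f,P=d["f"],d["P"]
save("crop0.png",cv2.resize(f[180:250,165:365],None,fx=4,fy=4,interpolation=cv2.INTER_CUBIC))
def px(u,v): return P[v,u].round(0)
for n,(u,v) in dict(tube=(325,224),blank=(327,213),tray=(255,218),tongs=(195,222),bench=(150,180),carton=(232,168),tape=(287,170)).items(): print(n,px(u,v))
def rect(n,u0,u1,v0,v1,z0,z1):
    Q=P[v0:v1,u0:u1].reshape(-1,3); Q=Q[(Q[:,2]>z0)&(Q[:,2]<z1)]
    print(n,len(Q),cv2.minAreaRect(Q[:,:2].astype(np.float32)),Q.mean(0).round(1))
rect("box",298,352,190,243,40,54)
rect("tube",298,352,190,243,75,105)
rect("tray",228,284,198,240,12,60)
rect("lows",228,284,198,240,40,60)
rect("stand",174,216,203,240,5,16)
rect("tongs",174,216,203,240,100,150)
E
```

```text
tube [ 526. -272.   82.]
blank [ 582. -285.   32.]
tray [555.  19.  39.]
tongs [525. 260. 100.]
bench [723. 480.   1.]
carton [767. 121.  54.]
tape [ 762. -113.   50.]
box 116 ((566.2091064453125, -275.3356018066406), (139.69775390625, 152.13986206054688), 80.87493896484375) [ 573.1 -276.8   47.9]
tube 427 ((537.2213745117188, -271.4418640136719), (160.77041625976562, 50.19425582885742), 80.52135467529297) [ 536.1 -270.5   89.3]
tray 1004 ((557.7396850585938, 17.76677703857422), (173.7791290283203, 233.5956573486328), 2.3831629753112793) [550.   18.2  43.1]
lows 700 ((551.7107543945312, 18.228179931640625), (161.5058135986328, 98.63017272949219), 80.24559020996094) [551.2  17.4  50.6]
stand 525 ((544.2470092773438, 278.4466857910156), (156.82785034179688, 177.05825805664062), 0.9931202530860901) [540.1 276.3   9.5]
tongs 65 ((539.365966796875, 278.85198974609375), (64.05512237548828, 22.923274993896484), 65.6495361328125) [536.3 276.  130.8]
```

View pics/crop0.png

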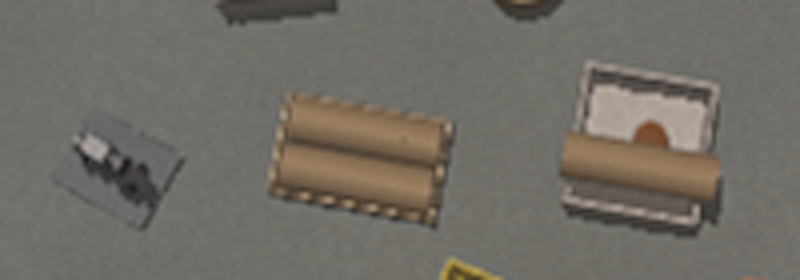

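The crop confirms the choice: the white box holds the tube across it and the amber blank beside the tube (crop (650,135)). Its 140x150 footprint and the tube's 160x50 match the sizes given. I'll move above the tube first.

>>> servo_tool(
  motion=[
    [[0.08,0.052,-0.01,0,0,0.04,0],[0.18,0.117,-0.02,0,0,0.08,0],[0.28,0.183,-0.03,0,0,0.12,0],[0.38,0.248,-0.04,0,0,0.17,0],[0.48,0.314,-0.05,0,0,0.21,0],[0.57,0.373,-0.06,0,0,0.255,0],[0.66,0.43,-0.07,0,0,0.3,0],[0.74,0.484,-0.08,0,0,0.335,0],[0.798,0.522,-0.09,0,0,0.366,0],[0.798,0.522,-0.09,0,0,0.366,0]],
  ],
  newtons=15,
)

```text
clock: 1.1
eef_pos: [539.6, -268.8, 159.5]
eef_rot: [-3.141, -0.001, 1.41]
wrist_force: [0.5, -0.0, -0.1]
finger_gap: 93.6
finger_force: 0.0
```

```bash
cat >> h.py <<'E'
def cluster(P,c,r,z0,z1):
    Q=P.reshape(-1,3); Q=Q[(np.hypot(Q[:,0]-c[0],Q[:,1]-c[1])<r)&(Q[:,2]>z0)&(Q[:,2]<z1)]
    print(len(Q),cv2.minAreaRect(Q[:,:2].astype(np.float32)),Q.min(0).round(1),Q.max(0).round(1))
    return Q
E
python3 - <<'E'
from h import *
f,P=cam("wrist"); save("wrist1.png",f); np.savez("wrist1.npz",f=f,P=P)
s=manip.read_state(); print(s["clock"],s["eef_pos"],s["eef_rot"],s["wrist_force"])
cluster(P,(538,-271),110,75,100); cluster(P,(566,-275),110,45,52); 
E
```

```text
1.15 [ 541.64472248 -266.87735481  158.87904559] [-3.14061156e+00 -1.34488019e-03  1.40907700e+00] [ 2.13583418  2.44064375 -1.58943089]
14197 ((539.9296875, -267.12347412109375), (155.15699768066406, 47.4857292175293), 80.68683624267578) [ 504.7 -347.1   75. ] [ 575.2 -187.4   94.3]
3229 ((567.1889038085938, -274.45904541015625), (140.44595336914062, 150.56163024902344), 80.83549499511719) [ 482.5 -352.7   45. ] [ 651.7 -193.3   51.6]
```

View pics/wrist1.png

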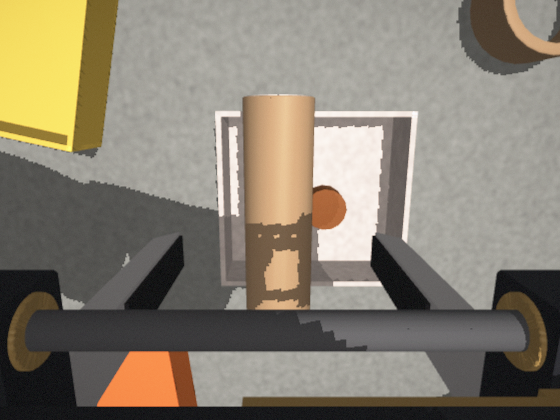

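The wrist view shows the tube along the column of x≈280 between the open fingers, with the blank at (325,208) clear of them. Now I'll descend.

>>> servo_tool(
  motion=[
    [[0.004,0.002,-0.06,0,0,0,0],[0.004,0.002,-0.12,0,0,0,0],[0.004,0.002,-0.17,0,0,0,0],[0.004,0.002,-0.2,0,0,0,0],[0.004,0.002,-0.208,0,0,0,0],[0.004,0.002,-0.208,0,0,0,0.2]],
  ],
)

```text
clock: 1.75
eef_pos: [539.7, -270.4, 56.6]
eef_rot: [-3.142, -0.0, 1.404]
wrist_force: [0.3, -1.0, 0.8]
finger_gap: 88.9
finger_force: 0.0
```

>>> servo_tool(
  motion=[
    [[0,0,0,0,0,0,0.7],[0,0,0,0,0,0,0.7],[0,0,0,0,0,0,0.7],[0,0,0,0,0,0,0.7],[0,0,0,0,0,0,0.7],[0,0,0,0,0,0,0.7]],
  ],
  newtons=15,
)

```text
clock: 2.35
eef_pos: [539.8, -270.3, 56.7]
eef_rot: [3.141, 0.0, 1.405]
wrist_force: [1.9, -0.1, 0.6]
finger_gap: 49.5
finger_force: 15.0
```

>>> servo_tool(
  motion=[
    [[0,0,0.04,0,0,0,0.7],[0,0,0.11,0,0,0,0.7],[0,0,0.18,0,0,0,0.7],[0.003,0.06,0.2,0,0,0,0.7],[0.007,0.15,0.2,0,0,0,0.7],[0.011,0.25,0.2,0,0,0,0.7],[0.015,0.34,0.2,0,0,0,0.7],[0.019,0.43,0.2,0,0,0,0.7],[0.022,0.52,0.2,0,0,0,0.7],[0.024,0.577,0.2,0,0,0,0.7]],
  ],
)

```text
clock: 3.35
eef_pos: [551.3, 21.0, 156.5]
eef_rot: [-3.141, -0.0, 1.406]
wrist_force: [0.4, -0.5, -0.9]
finger_gap: 49.2
finger_force: 15.0
```

>>> servo_tool(
  motion=[
    [[0,0,0,0,0,0,0.7],[0,0,0,0,0,0,0.7],[0,0,0,0,0,0,0.7]],
  ],
)

```text
clock: 3.65
eef_pos: [551.6, 17.3, 156.4]
eef_rot: [-3.141, 0.0, 1.404]
wrist_force: [0.7, -0.5, 0.0]
finger_gap: 49.4
finger_force: 15.0
```

```bash
python3 - <<'E'
from h import *
s=manip.read_state(); print(s["clock"],s["eef_pos"],s["eef_rot"],s["wrist_force"],s["finger_gap"])
f,P=cam("wrist"); save("wrist2.png",f); np.savez("wrist2.npz",f=f,P=P)
a=cluster(P,(552,18),110,40,62); cluster(P,(552,18),115,17,60); t=cluster(P,(552,18),110,150,205)
# boundaries along tray x in lows
c,sn=np.cos(np.radians(-9.6)),np.sin(np.radians(-9.6))
x=(a[:,0]-552)*c+(a[:,1]-18)*sn; y=-(a[:,0]-552)*sn+(a[:,1]-18)*c
print(np.percentile(x,[0,1,5,25,50,75,95,99,100]).round(1),np.percentile(y,[0,5,50,95,100]).round(1))
for k in range(-50,52,4):
    m=abs(x-k)<2
    if m.sum()>5: print(k,m.sum(),a[m,2].max().round(1),np.median(a[m,2]).round(1))
E
```

```text
3.65 [551.5870598   17.29755503 156.37776283] [-3.14140178e+00  1.91153359e-04  1.40370485e+00] [ 0.70128474 -0.53376033  0.02148236] 49.435841431695174
1184 ((554.0064086914062, 19.56812286376953), (159.9852752685547, 94.6931381225586), 80.39006805419922) [495.  -66.5  40. ] [613.3  91.5  50.1]
2847 ((554.4600830078125, 22.377113342285156), (176.66580200195312, 109.26993560791016), 80.40843200683594) [487.8 -66.5  17.1] [621.9 118.1  50.1]
33338 ((551.9205322265625, 23.022972106933594), (150.9055938720703, 73.97114562988281), 78.99214172363281) [516.  -56.  155.4] [589.1 100.2 205. ]
[-45.6 -45.2  41.4  42.8  44.5  46.4  48.2  48.7  49.1] [-78.1 -63.1  29.4  76.8  81.9]
-46 21 41.7 40.5
42 489 50.1 47.4
46 588 47.6 44.6
50 86 42.1 40.6
```

View pics/wrist2.png

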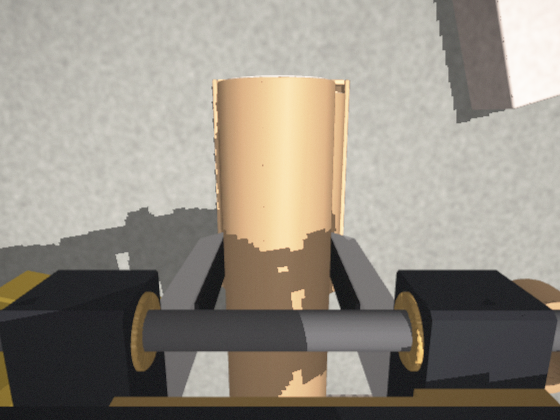

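The held tube is at (275,250), parallel to the tray's rims (columns 215–345). The tray measures 177x109 mm, as given, so I'll shift about 2 mm and lower.

>>> servo_tool(
  motion=[
    [[0.004,0.003,-0.03,0,0,0,0.7],[0.004,0.003,-0.09,0,0,0,0.7],[0.004,0.003,-0.14,0,0,0,0.7],[0.004,0.003,-0.17,0,0,0,0.7],[0.004,0.003,-0.182,0,0,0,0.7],[0.004,0.003,-0.188,0,0,0,0.7],[0.004,0.003,-0.19,0,0,0,0.7],[0.004,0.003,-0.19,0,0,0,0.7]],
  ],
)

```text
clock: 4.5
eef_pos: [553.9, 19.7, 61.9]
eef_rot: [3.141, -0.0, 1.404]
wrist_force: [0.5, -0.5, -0.4]
finger_gap: 49.6
finger_force: 15.0
```

>>> servo_tool(
  motion=[
    [[0,0,-0.0014,0,0,0,0.7],[0,0,-0.0028,0,0,0,0.7],[0,0,-0.0028,0,0,0,0.7]],
  ],
)

```text
clock: 4.8
eef_pos: [554.7, 19.6, 61.4]
eef_rot: [3.138, -0.0, 1.405]
wrist_force: [2.4, -0.9, 6.2]
finger_gap: 49.4
finger_force: 15.0
```

>>> servo_tool(
  motion=[
    [[0,0,0,0,0,0,0.45],[0,0,0,0,0,0,0.4],[0,0,0,0,0,0,0.3],[0,0,0,0,0,0,0.2],[0,0,0.03,0,0,0,0.2],[0,0,0.1,0,0,0,0.1],[0,0,0.18,0,0,0,0],[0,0,0.26,0,0,0,0],[0,0,0.34,0,0,0,0],[0,0,0.34,0,0,0,0]],
  ],
)

```text
clock: 5.8
eef_pos: [555.2, 19.8, 235.5]
eef_rot: [3.133, -0.001, 1.405]
wrist_force: [0.6, -0.5, -0.8]
finger_gap: 93.9
finger_force: 0.0
```

```bash
python3 - <<'E'
from h import *
s=manip.read_state(); print(s["clock"],s["eef_pos"],s["eef_rot"],s["finger_gap"])
f,P=cam("wrist"); save("wrist3.png",f); np.savez("wrist3.npz",f=f,P=P)
cluster(P,(554,19),110,80,120); cluster(P,(554,19),110,17,50)
f,P=cam("top"); np.savez("top3.npz",f=f,P=P); cluster(P,(554,19),110,80,120)
d=np.load("top0.npz")["P"]
st=cluster(d,(540,276),75,6,14); t=cluster(d,(540,276),60,60,150); h=cluster(d,(540,276),60,128,150)
print(h.mean(0)); 
f,P=cam("side"); np.savez("side3.npz",f=f,P=P); t=cluster(P,(540,276),60,60,150);h=cluster(P,(540,276),60,128,150)
E
```

```text
5.8 [555.23545198  19.79683695 235.54382952] [ 3.13318208e+00 -1.18647239e-03  1.40474855e+00] 93.88145405032039
9379 ((554.426513671875, 20.090736389160156), (160.7501220703125, 47.11003875732422), 80.38028717041016) [518.7 -62.4  80. ] [590.1 102.4  98.8]
4739 ((554.229736328125, 21.886260986328125), (177.2480010986328, 109.21609497070312), 80.41130828857422) [486.  -74.1  18.4] [622.6 117.8  50. ]
141 ((556.5889892578125, 16.87635040283203), (161.8781280517578, 45.466609954833984), 76.39262390136719) [518.7 -62.2  80.5] [588.4  94.9 106.9]
275 ((536.3259887695312, 276.908935546875), (139.9322967529297, 142.22503662109375), 4.9123687744140625) [465.8 207.3   6. ] [608.3 348.7  14. ]
91 ((538.7010498046875, 277.38287353515625), (67.28022003173828, 22.923274993896484), 65.6495361328125) [515.9 247.6  61.1] [558.  309.7 149.1]
41 ((538.4569091796875, 279.345703125), (40.892974853515625, 19.403858184814453), 64.75975799560547) [525.6 262.  129.1] [551.7 295.7 149.1]
[538.17709406 278.95772286 138.72639938]
323 ((542.8176879882812, 282.1611328125), (66.6749038696289, 28.098661422729492), 55.40402603149414) [519.9 252.1  60.5] [565.3 314.6 143.8]
85 ((542.1604614257812, 284.4794921875), (30.057653427124023, 18.922147750854492), 62.29470443725586) [527.7 269.5 128.3] [555.1 297.2 143.8]
```

The tube is saddled: centre (554,20), top 98.8 mm, axis 80.4°, the same as the tray. Next, the tongs.

>>> servo_tool(
  motion=[
    [[0.003,0.04,0,0,0,0.04,0],[0.008,0.1,0,0,0,0.085,0],[0.013,0.16,0,0,0,0.13,0],[0.018,0.22,0,0,0,0.175,0],[0.023,0.28,0,0,0,0.22,0],[0.028,0.34,0,0,0,0.265,0],[0.033,0.4,0,0,0,0.31,0],[0.038,0.45,0,0,0,0.355,0],[0.04,0.482,0,0,0,0.397,0],[0.04,0.482,0,0,0,0.397,0]],
  ],
)

```text
clock: 6.95
eef_pos: [572.9, 262.2, 227.9]
eef_rot: [-3.139, -0.002, 2.656]
wrist_force: [0.3, 0.5, 0.1]
finger_gap: 94.2
finger_force: 0.0
```

>>> servo_tool(
  motion=[
    [[0,0,0,0,0,0,0],[0,0,0,0,0,0,0]],
  ],
)

```text
clock: 7.15
eef_pos: [573.6, 259.8, 229.5]
eef_rot: [-3.141, -0.001, 2.648]
wrist_force: [0.4, 0.1, 1.2]
finger_gap: 94.4
finger_force: 0.0
```

```bash
python3 - <<'E'
from h import *
s=manip.read_state(); print(s["clock"],s["eef_pos"],s["eef_rot"],s["finger_gap"])
f,P=cam("wrist"); save("wrist4.png",f); np.savez("wrist4.npz",f=f,P=P)
cluster(P,(540,280),80,5,13); cluster(P,(540,280),60,60,145);cluster(P,(540,280),60,90,115); h=cluster(P,(540,280),60,128,145); print(h.mean(0))
E
```

```text
7.15 [573.58533712 259.75790161 229.50391916] [-3.14076213e+00 -5.45082321e-04  2.64794557e+00] 94.35476293033828
7155 ((540.1976928710938, 279.70977783203125), (110.18394470214844, 90.14868927001953), 62.291175842285156) [475.7 211.4   5.7] [603.7 348.6  12.1]
1770 ((540.1913452148438, 280.0076904296875), (61.44583511352539, 24.02203941345215), 62.052494049072266) [516.9 249.   65.9] [561.2 311.7 141.7]
217 ((538.9307250976562, 280.708740234375), (61.31801986694336, 21.002426147460938), 61.515804290771484) [516.9 249.   94.7] [561.2 311.7 115. ]
1105 ((539.5789794921875, 280.21990966796875), (36.08835220336914, 20.167848587036133), 62.253482818603516) [524.8 263.5 128.1] [553.4 296.6 141.7]
[539.05382589 280.45520506 138.00339403]
```

View pics/wrist4.png

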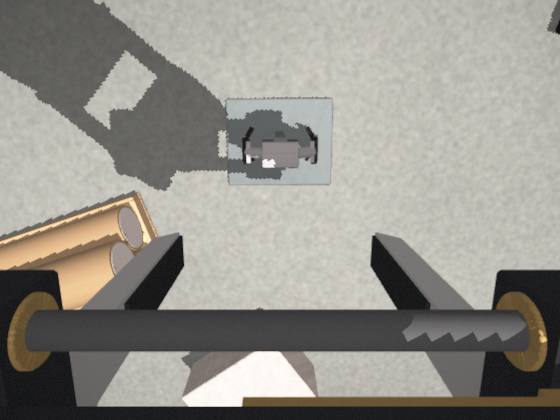

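The wrist view shows the tongs on their stand at (280,150), aligned with the fingers' line. The stand base measures 110x90 mm with its centre at (540,280), axis 62.2°. Moving over and down.

>>> servo_tool(
  motion=[
    [[-0.067,0.0405,0,0,0,0.0025,0],[-0.067,0.0405,-0.02,0,0,0.0025,0],[-0.067,0.0405,-0.05,0,0,0.0025,0],[-0.067,0.0405,-0.1,0,0,0.0025,0],[-0.067,0.0405,-0.16,0,0,0.0025,0],[-0.067,0.0405,-0.22,0,0,0.0025,0],[-0.067,0.0405,-0.27,0,0,0.0025,0],[-0.067,0.0405,-0.293,0,0,0.0025,0],[-0.067,0.0405,-0.293,0,0,0.0025,0.2],[-0.067,0.0405,-0.293,0,0,0.0025,0.3]],
  ],
  newtons=7,
)

```text
clock: 8.2
eef_pos: [540.8, 280.9, 84.7]
eef_rot: [3.141, 0.001, 2.659]
wrist_force: [0.1, -0.4, -0.1]
finger_gap: 81.3
finger_force: 0.0
```

>>> servo_tool(
  motion=[
    [[0,0,0,0,0,0,0.36],[0,0,0,0,0,0,0.4],[0,0,0,0,0,0,0.42],[0,0,0,0,0,0,0.42],[0,0,0,0,0,0,0.42],[0,0,0,0,0,0,0.42]],
  ],
  newtons=7,
)

```text
clock: 8.8
eef_pos: [540.1, 281.0, 83.5]
eef_rot: [-3.142, -0.0, 2.66]
wrist_force: [-0.3, -0.5, -1.5]
finger_gap: 55.9
finger_force: 7.0
```

>>> servo_tool(
  motion=[
    [[0,0,0.01,0,0,0,0.42],[0,0,0.03,0,0,0,0.42],[0,0,0.07,0,0,0,0.42],[0,0,0.11,0,0,0,0.42],[0,0,0.16,0,0,0,0.42],[0,0,0.21,0,0,0,0.42],[0,0,0.26,0,0,0,0.42],[0,0,0.3,0,0,0,0.42],[0,0,0.32,0,0,0,0.42],[0,0,0.32,0,0,0,0.42]],
  ],
)

```text
clock: 9.8
eef_pos: [540.4, 281.1, 245.2]
eef_rot: [3.14, 0.002, 2.66]
wrist_force: [0.3, 0.7, -1.5]
finger_gap: 56.0
finger_force: 7.0
```

```bash
python3 - <<'E'
from h import *
s=manip.read_state(); print(s["clock"],s["eef_pos"],s["eef_rot"],s["wrist_force"],s["finger_gap"])
f,P=cam("side"); save("side5.png",np.vstack([cv2.resize(f[180:330,130:330],(800,600))])); np.savez("side5.npz",f=f,P=P)
w,_=cam("wrist");save("w5.png",w)
cluster(P,(540,280),70,150,300)
E
```

```text
9.8 [540.44765379 281.14938551 245.16430734] [3.13956570e+00 1.58679903e-03 2.65964721e+00] [ 0.32467085  0.72304954 -1.4557591 ] 56.00884753785596
545 ((541.0463256835938, 284.2705993652344), (80.72614288330078, 35.19368362426758), 71.90119934082031) [514.4 249.6 179.4] [569. 323. 300.]
```

View pics/side5.png

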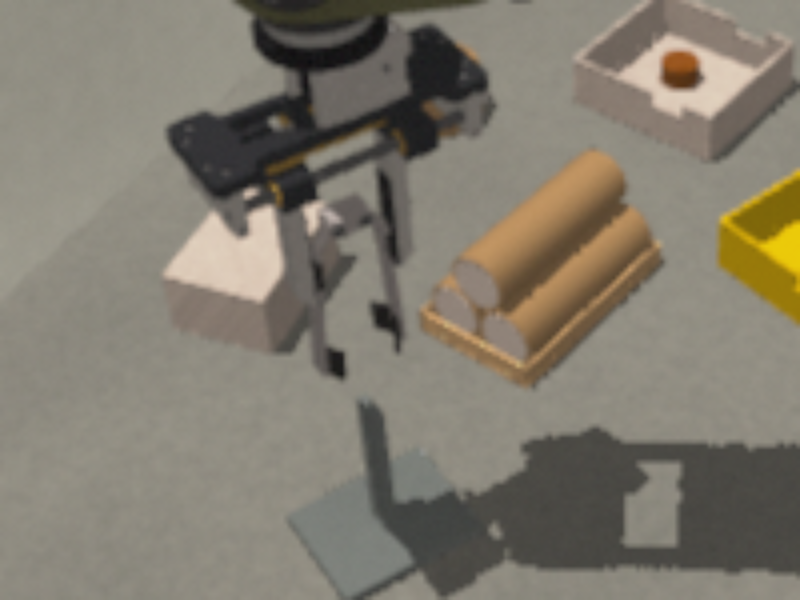

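The side view shows the tongs clear of their stand with jaws open at (335,360) and (385,320). The tube is saddled at (540,235), and the blank is free in the white box at (680,68). I'll measure the blank and the box.

```bash
python3 - <<'E'
from h import *
f,P=cam("top"); np.savez("top5.npz",f=f,P=P)
for n,d in (("top",dict(f=f,P=P)),("wrist1",np.load("wrist1.npz")),("side",np.load("side5.npz"))):
    f,P=d["f"],d["P"]; hsv=cv2.cvtColor(f,cv2.COLOR_RGB2HSV)
    m=(hsv[...,1]>150)&(hsv[...,0]<18)&(abs(P[...,0]-582)<30)&(abs(P[...,1]+285)<30)
    Q=P[m];T=Q[Q[:,2]>21]
    print(n,len(Q),len(T),Q.min(0).round(1),Q.max(0).round(1),np.median(Q,0).round(1)); 
    if len(T)>4: print(cv2.minEnclosingCircle(T[:,:2].astype(np.float32)),T.mean(0).round(1))
    print(cluster(P,(567,-275),108,42,54).shape)
E
```

```text
top 8 5 [ 576.  -299.5   13.1] [ 592.3 -272.1   33.3] [ 585.6 -288.    23. ]
((579.7109985351562, -285.0093688964844), 13.161487579345703) [ 585.  -287.    27.8]
96 ((565.26708984375, -275.1877136230469), (138.9608154296875, 152.80322265625), 80.53897094726562) [ 481.8 -355.1   42.2] [ 651.3 -195.3   54. ]
(96, 3)
wrist1 1156 1122 [ 564.8 -304.6   10.8] [ 594.7 -269.    28. ] [ 579.1 -286.4   25.3]
((577.5607299804688, -286.765625), 17.812952041625977) [ 579.4 -286.6   25.3]
3605 ((567.1889038085938, -274.45904541015625), (140.44595336914062, 150.56163024902344), 80.83549499511719) [ 482.5 -352.7   42. ] [ 651.7 -193.3   51.6]
(3605, 3)
side 63 46 [ 562.6 -305.7    5. ] [ 595.  -263.2   31. ] [ 577.  -280.    24.1]
((577.5841064453125, -284.4071044921875), 22.028284072875977) [ 579.8 -283.    25.4]
240 ((570.5404052734375, -272.1761474609375), (150.1619873046875, 155.53717041015625), 81.0919418334961) [ 486.  -355.2   42. ] [ 655.9 -189.    53.9]
(240, 3)
```

>>> servo_tool(
  motion=[
    [[0.002,-0.03,0,0,0,0.005,0.42],[0.006,-0.09,0,0,0,0.01,0.42],[0.01,-0.16,0,0,0,0.015,0.42],[0.015,-0.23,0,0,0,0.02,0.42],[0.02,-0.3,0,0,0,0.027,0.42],[0.025,-0.37,0,0,0,0.033,0.42],[0.029,-0.44,0,0,0,0.039,0.42],[0.033,-0.51,0,0,0,0.045,0.42],[0.037,-0.57,0,0,0,0.051,0.42]],
  ],
)

```text
clock: 10.85
eef_pos: [558.2, -5.7, 242.5]
eef_rot: [-3.141, -0.002, 2.82]
wrist_force: [0.8, -0.4, -0.8]
finger_gap: 55.9
finger_force: 7.0
```

>>> servo_tool(
  motion=[
    [[0.005,-0.07,0,0,0,0.007,0.42],[0.009,-0.14,0,0,0,0.013,0.42],[0.014,-0.21,0,0,0,0.02,0.42],[0.018,-0.28,0,0,0,0.026,0.42],[0.023,-0.35,0,0,0,0.032,0.42],[0.027,-0.42,0,0,0,0.039,0.42],[0.032,-0.49,0,0,0,0.045,0.42],[0.035,-0.54,0,0,0,0.05,0.42],[0.037,-0.565,0,0,0,0.051,0.42],[0.037,-0.565,0,0,0,0.051,0.42]],
  ],
)

```text
clock: 11.85
eef_pos: [576.8, -287.3, 242.3]
eef_rot: [3.141, -0.002, 2.978]
wrist_force: [0.5, 1.5, -1.3]
finger_gap: 55.6
finger_force: 7.0
```

>>> servo_tool(
  motion=[
    [[0,0,-0.01,0,0,0,0.42],[0,0,-0.04,0,0,0,0.42],[0,0,-0.07,0,0,0,0.42],[0,0,-0.09,0,0,0,0.42],[0,0,-0.1,0,0,0,0.42],[0,0,-0.1,0,0,0,0.42],[0,0,-0.1,0,0,0,0.42]],
  ],
)

```text
clock: 12.55
eef_pos: [577.4, -286.3, 194.2]
eef_rot: [-3.141, 0.001, 2.98]
wrist_force: [0.5, 0.1, -1.6]
finger_gap: 56.0
finger_force: 7.0
```

```bash
python3 - <<'E'
from h import *
s=manip.read_state(); print(s["clock"],s["eef_pos"],s["eef_rot"],s["wrist_force"],s["finger_gap"])
f,P=cam("wrist"); save("wrist6.png",f); np.savez("wrist6.npz",f=f,P=P)
hsv=cv2.cvtColor(f,cv2.COLOR_RGB2HSV)
m=(hsv[...,1]>150)&(hsv[...,0]<18)&(abs(P[...,0]-578)<35)&(abs(P[...,1]+285)<35)&(P[...,2]<35)
Q=P[m]
if len(Q)>4: print(len(Q),Q.min(0),Q.max(0),cv2.minEnclosingCircle(Q[Q[:,2]>21][:,:2].astype(np.float32)))
for a,b in((110,130),(130,175),(175,208)): cluster(P,(578,-286),55,a,b)
E
```

```text
12.55 [ 577.36791294 -286.32113447  194.18762975] [-3.14133079e+00  8.02332411e-04  2.98032833e+00] [ 0.46962621  0.06237203 -1.6400147 ] 56.03628722038278
1034 [ 559.21540391 -304.00544679   14.62562237] [ 594.20259848 -270.70639275   27.49006641] ((576.78515625, -287.16436767578125), 17.57987403869629)
45 ((576.3424682617188, -286.73077392578125), (56.1807746887207, 31.318002700805664), 80.56753540039062) [ 557.8 -313.2  126.5] [ 595.1 -258.   130. ]
1271 ((577.1539306640625, -285.2546691894531), (59.80410385131836, 33.31510543823242), 80.69583892822266) [ 557.4 -313.4  130.2] [ 596.7 -254.5  175. ]
930 ((576.0252685546875, -285.9227294921875), (79.61604309082031, 18.829513549804688), 80.92157745361328) [ 560.8 -323.9  175. ] [ 589.3 -245.2  208. ]
```

View pics/wrist6.png

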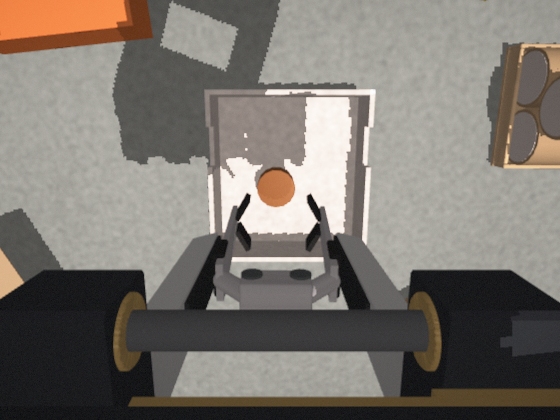

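The blank is at (275,187) in view, with the open jaws at (243,210) and (313,210). Measured, the jaws' centre is (576.5,-286.5) and the blank (576.8,-287.2), so I can go straight down.

>>> servo_tool(
  motion=[
    [[0,-0.001,-0.02,0,0,0,0.42],[0,-0.001,-0.06,0,0,0,0.42],[0,-0.001,-0.11,0,0,0,0.42],[0,-0.001,-0.15,0,0,0,0.42],[0,-0.001,-0.19,0,0,0,0.42],[0,-0.001,-0.22,0,0,0,0.42],[0,-0.001,-0.235,0,0,0,0.42],[0,-0.001,-0.241,0,0,0,0.42],[0,-0.001,-0.241,0,0,0,0.42],[0,-0.001,-0.241,0,0,0,0.42]],
  ],
)

```text
clock: 13.6
eef_pos: [577.5, -287.2, 74.0]
eef_rot: [-3.141, 0.001, 2.98]
wrist_force: [-0.2, -0.2, -0.7]
finger_gap: 55.6
finger_force: 7.0
```

>>> servo_tool(
  motion=[
    [[0,0,0,0,0,0,0.44],[0,0,0,0,0,0,0.46],[0,0,0,0,0,0,0.48],[0,0,0,0,0,0,0.5],[0,0,0,0,0,0,0.55],[0,0,0,0,0,0,0.6],[0,0,0,0,0,0,0.6],[0,0,0,0,0,0,0.6]],
  ],
  newtons=28,
)

```text
clock: 14.4
eef_pos: [577.4, -287.1, 73.6]
eef_rot: [-3.141, 0.001, 2.98]
wrist_force: [-0.2, 0.8, 6.0]
finger_gap: 51.6
finger_force: 28.0
```

>>> servo_tool(
  motion=[
    [[0,0,0.005,0,0,0,0.6],[0,0,0.02,0,0,0,0.6],[0,0,0.05,0,0,0,0.6],[0,0,0.09,0,0,0,0.6],[0,0,0.13,0,0,0,0.6],[0,0,0.15,0,0,0,0.6],[0,0,0.16,0,0,0,0.6],[0,0,0.16,0,0,0,0.6]],
  ],
)

```text
clock: 15.2
eef_pos: [577.2, -287.0, 153.4]
eef_rot: [-3.141, 0.0, 2.98]
wrist_force: [0.7, 0.6, -2.1]
finger_gap: 51.7
finger_force: 28.0
```

```bash
python3 - <<'E'
from h import *
s=manip.read_state(); print(s["clock"],s["eef_pos"],s["wrist_force"],s["finger_gap"],s["finger_force"])
f,P=cam("wrist"); g,Pg=cam("side")
a=f[:,100:460]; b=cv2.resize(g[110:250,250:390],(420,420)); save("c7.png",np.hstack([a,b]))
hsv=cv2.cvtColor(f,cv2.COLOR_RGB2HSV)
m=(hsv[...,1]>150)&(hsv[...,0]<18)&(abs(P[...,0]-578)<35)&(abs(P[...,1]+285)<35)&(P[...,2]<140)
Q=P[m]; print(len(Q), np.median(Q,0) if len(Q) else 0)
E
```

```text
15.2 [ 577.17335042 -287.02164643  153.43894261] [ 0.73961062  0.55198971 -2.10789271] 51.692150084281124 27.993271350860596
1787 [ 579.37599177 -289.24789612  104.98610709]
```

View pics/c7.png

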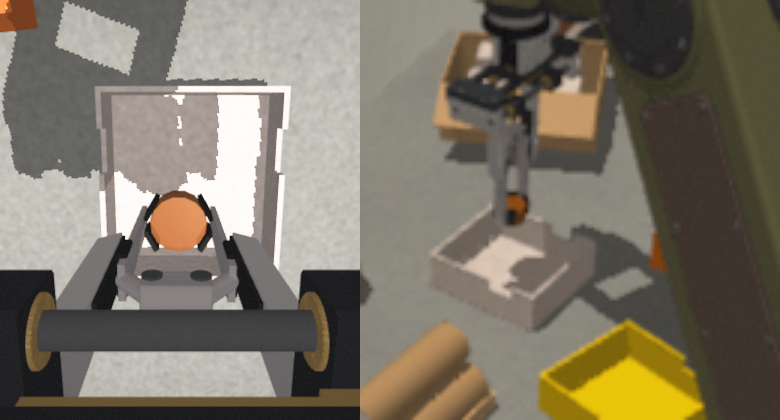

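The blank is held in the jaws (left picture, (180,222); right picture, (515,208)). I'll raise it another 120 mm.

>>> servo_tool(
  motion=[
    [[0,0,0.02,0,0,0,0.6],[0,0,0.06,0,0,0,0.6],[0,0,0.11,0,0,0,0.6],[0,0,0.16,0,0,0,0.6],[0,0,0.2,0,0,0,0.6],[0,0,0.23,0,0,0,0.6],[0,0,0.24,0,0,0,0.6],[0,0,0.24,0,0,0,0.6],[0,0,0.24,0,0,0,0.6],[0,0,0.24,0,0,0,0.6]],
  ],
)

```text
clock: 16.3
eef_pos: [576.9, -286.9, 272.0]
eef_rot: [3.141, -0.002, 2.98]
wrist_force: [-0.1, 0.1, -2.0]
finger_gap: 51.7
finger_force: 28.0
```

```bash
python3 - <<'E'
from h import *
f,P=cam("wrist"); hsv=cv2.cvtColor(f,cv2.COLOR_RGB2HSV)
m=(hsv[...,1]>150)&(hsv[...,0]<18)&(abs(P[...,0]-578)<35)&(abs(P[...,1]+285)<35)&(P[...,2]>150)&(P[...,2]<260)
z=np.median(P[m][:,2]); print(m.sum(),z)
ft,Pt=cam("top"); cluster(Pt,(554,20),110,80,120)
s=manip.read_state(); print(s["clock"],s["eef_pos"],s["finger_gap"])
if z>195: print(manip.sign_off())
E
```

```text
1917 223.5202984332692
435 ((552.1998291015625, 18.51128387451172), (160.88986206054688, 48.101383209228516), 80.00265502929688) [518.2 -62.1  80. ] [584.6  99.  111.4]
16.4 [ 577.0084058  -286.92983045  272.28417901] 51.28386131551654
the job is handed in; nothing more can be done
None
```

The job is handed in at 16.4 s: the mailing tube is saddled on the two tubes in the tray, and the tongs hold the lens blank with its top about 22 cm above the bench.

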